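# Empty the tipping pot of a deburring stand

## Robot

A 7-joint arm with a two-finger parallel gripper is mounted at the origin on the work surface. World frame = base frame: x ahead of the robot, y to its left, z up, the work surface at z = 0. Lengths are in m, angles in degrees, forces in N, time in s.
With the tool pointing down it reaches from about 0.4 to 0.9 m from the base axis. Payload 5.5 kg.
Tool frame: the origin (TCP) lies at the very end of the fingers, on their centre line; the grasp point (between the pads) lies arm.grip_depth behind it (arm.grip_depth is the distance from the TCP to the grasp point, in m); z points along the fingers, y is the line along which they close (so a half turn about z gives the same grasp; the last joint's range is limited). The gripper opens to 85 mm and grips with 20 to 120 N. Pads are 22 mm wide; open, the fingers measure 114 mm over their backs; the gripper's body (76 mm by 85 mm) begins 54 mm behind the grasp point. The pads swing forward as they close: fully open they stand 13 mm farther back than shut.
Start: joints at [79.194, 28.699, -24.465, 88.831, 12.651, 65.22, -12.049], TCP at [0.284, -0.585, 0.231] pointing down, gripper open.
Joint ranges: [-164.97, 164.97], [-17.58, 116.51], [-87.97, 89.64], [11.32, 138.91], [-80.73, 260.73], [10.89, 115.49], [-147.41, 147.41]. Speed limits (degrees/s): [147.25, 147.25, 180, 180, 180, 180, 180].

## Interface

Orientations are given as [roll, pitch, yaw] about the fixed x, y, z axes, in that order (R = Rz(yaw) Ry(pitch) Rx(roll)).
In Python, from station import sense, get_image, camera_model, workorder, arm gives the robot as it stands.
- The arm moves only by the tool send_rows, never from a script. Its argument "steps" is a list of rows, each an object of numbers: "x", "y", "z": the shift along the world's x, y, z in cm; "twist": the turn about the world's z in rad. In form: [{"x": .., "y": .., "z": .., "twist": ..}, ...]. A call has 1 to 8 rows; each row shifts and turns the commanded pose from where the row before left it; what a row does not reach is not made up. A row lasts 1/12 s, in which the tool goes at most 41.7 mm and 7.16 degrees, less where a joint would pass 70% of its speed; a pose out of reach is approached as far as the arm can. A call is refused whole if a number of a shift passes 4.17 or a number of a turn 0.125, either way. A call with a gripper value outside its range is refused whole. "grip" is the opening in per cent of the stroke, from 0 (shut) to 100 (fully open), set as the call begins (left out, the last holds). The fingers move at their own pace and stop on an object; the grip force is fixed at half the most. Time passes only in rows, so rows that do not move let the fingers close. It gives the time, the measured TCP pose, the force, the opening and the grip force at its end, in the units of the state.
- sense(): the state, without advancing time (a new reading comes with each control period).
- get_image(name): name is "side" or "top"; returns the picture (420x560x3 uint8, blue, green, red); there is no depth.
- camera_model(name): a dict with "fov_y" (degrees; the focal length in pixels is half the picture's height over the tangent of half this angle, whatever the lens; pixels are square), "cx", "cy" (the principal point, pixels), "T" (4x4, takes a point from camera to world coordinates). Camera axes: x right, y up, looking along -z (the intrinsics and any distortion apply to the point x, -y, -z); pixel columns grow to the right and rows downward; lengths in m; the calibration is good to about 2 mm. A picture is of the moment at which its call begins. camera_model takes no time and is no camera call.
- workorder.job_done(): hands the job in; it is judged then, once.
The state is a dict: "t": time; "joints": joint angles; "joint_vel": joint speeds; "joint_torque": joint torques, N m; "tool_pos": TCP position; "ee_rot": TCP orientation; "wrist_force": force on the tool from outside, world axes, zero at the start; "ft_torque": the same for the moment, N m; "gripper_width": finger opening in m; "grasp_force": force on a finger pad.
Only numpy, scipy, OpenCV 4.12 (cv2) and the standard library are available. Lean on these libraries where they do the work, as an engineer would, in place of code of your own. Each camera call takes 0.05 s, during which the arm holds its last target. There are 200 camera calls.

## Task

Tip the steel pot over with its turnstile so that all five nuts fall out into the plain tray (not into the partitioned box), then turn the pot back until it stands upright again. Turn it gently, without flinging it round, and leave the things around it where they are.

Things in the scene. Friction and masses are not known exactly. Their poses are not given: they have to be found in the camera images.
- stand: grey stand, fixed: a foot plate 190 x 66 x 12 mm with two uprights (outer faces 78 mm from the centre, 187 mm high) carrying the pot on a level axle. Origin: centre of the underside of the foot. Its x axis runs along the axle, away from the robot; y to the left; z up. The axle is 170 mm above the bench.
- axle (a point): point on the axle line in the plane of the turnstile's spokes (105 mm from the stand's centre along its -x, 170 mm up); axes as the stand's. The turnstile is rigid with the pot: a hub of radius 18 mm, 24 mm long, and four steel spokes of 10 mm diameter, 90 degrees apart, in the plane at right angles to the axle.
- ball (a point): centre of the ball on one spoke: the one that points up and to the right (-y) at 45 degrees when the pot is upright; the four spokes then make an X. Each spoke ends in such a black ball, 20 mm in diameter, its centre 80 mm from the axle.
- pot (a joint): angle of the pot and its turnstile about the axle, rad. 0: upright, mouth up; positive: mouth tips towards the stand's +y (left); negative: towards -y. Hard stops at -2.15 and 2.15. The nuts may need most of that to slide out. The axle is stiff (about 0.3 N m) and stays where it is left.
- pot_mouth (a point): centre of the mouth of the steel pot, 85 mm from the axle; z along the pot's axis, out of the mouth. The pot flares from 84 mm at its bottom (30 mm beyond the axle) to 110 mm at the mouth, 115 mm long, walls 3 mm.
- tray: plain open aluminium tray without partitions, 150 (x) x 170 (y) x 50 mm high, walls 4 mm, heavy (1.5 kg), fixed on the bench on one side of the stand, close to its foot. Origin: centre of its underside.
- sorter: aluminium box of the same size as the tray but with partitions making six compartments, fixed on the other side of the stand. Origin: centre of its underside.
- nut1: loose steel hex nut, 24 mm across flats, 13 mm thick, 35 g, one of five that start in the pot. Origin: centre of one flat face, z along its axis.
- nut2: loose steel hex nut, 24 mm across flats, 13 mm thick, 35 g, one of five that start in the pot. Origin: centre of one flat face, z along its axis.
- nut3: loose steel hex nut, 24 mm across flats, 13 mm thick, 35 g, one of five that start in the pot. Origin: centre of one flat face, z along its axis.
- nut4: loose steel hex nut, 24 mm across flats, 13 mm thick, 35 g, one of five that start in the pot. Origin: centre of one flat face, z along its axis.
- nut5: loose steel hex nut, 24 mm across flats, 13 mm thick, 35 g, one of five that start in the pot. Origin: centre of one flat face, z along its axis.
- wrench: bystander: steel wrench 170 mm long lying in front of the stand; origin under its middle, x along it
- oil: bystander: grey bottle, diameter 60, 150 mm high, standing behind the stand; origin at its underside
- paste: bystander: can, diameter 70, 70 mm high, standing behind the stand; origin at its underside
- brush: bystander: hand brush lying to the left; origin under its middle, x along it
- hammer: bystander: hammer lying to the right; origin under its middle, x along it
- block: bystander: dark steel block 60 x 80 x 40 mm to the right; origin at its underside
- mug: bystander: white mug, diameter 80, 90 mm high, far left; origin at its underside

How it is judged:
By the outcome, as a careful person would: the job done as asked, in the order asked, and still so for the second after the job is handed in, with the robot touching nothing.
It also fails if it takes over 58 s, if anything falls off the work surface, if the arm or the gripper's body presses on something with over 40 N, if the wrist force passes 120 N, or if a joint passes its speed limit or range.

## Working session

There is one attempt and no reset: what is moved stays moved. The work goes in short steps, Python scripts to look and compute and a tool call to move; the robot and the scene stay as the last step left them, time stands still between calls to the robot, and variables do not carry over. Pictures are saved under pics/ and viewed, at most 10 in all, crops included, and the job is handed in when it is done.

Besides the shell and the picture viewer there is one more tool, called after "Emit:" as name(argument=value, ...) on one line, values as JSON. send_rows: Moves the arm, as the interface text tells. Its arguments: {"type":"object","properties":{"steps":{"type":"array"},"grip":{"type":"number"}},"required":["steps"]}

```bash
mkdir -p pics; ls
python3 - <<'E'
from station import sense,get_image,camera_model,arm
import cv2
s=sense();print(s['t'],s['tool_pos'],s['ee_rot'],arm.grip_depth)
for n in('side','top'):
    cv2.imwrite(f'pics/{n}0.png',get_image(n)); m=camera_model(n);print(n,m)
E
```

```text
pics
0.0 [ 0.28342064 -0.58418631  0.23023603] [-1.79888174e+02 -2.61814709e-03  2.58888470e+01] 0.0187
side {'fov_y': 54.25313865536721, 'cx': 279.03957411997624, 'cy': 210.93203060371368, 'T': array([[ 0.9764944 ,  0.10389889, -0.18884836,  0.31139115],
       [-0.21553297,  0.47903442, -0.85092395, -1.24443188],
       [ 0.00205481,  0.87162552,  0.49016807,  0.85218166],
       [ 0.        ,  0.        ,  0.        ,  1.        ]])}
top {'fov_y': 45.55588201380683, 'cx': 287.6719717154461, 'cy': 213.6670311907289, 'T': array([[-0.02755761,  0.98474136, -0.1718285 ,  0.32351213],
       [-0.99949172, -0.02989999, -0.0110584 , -0.03462267],
       [-0.01602734,  0.17143642,  0.98506481,  1.55692556],
       [ 0.        ,  0.        ,  0.        ,  1.        ]])}
```

View pics/side0.png

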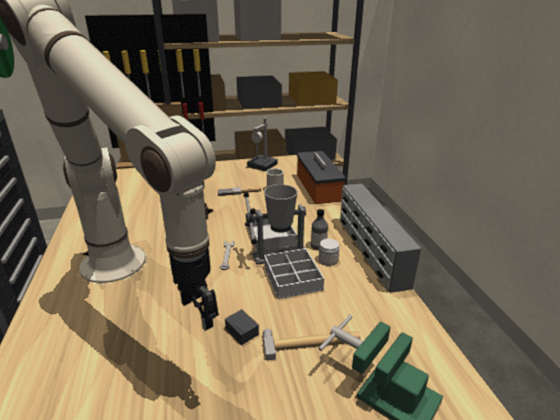

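View pics/top0.png

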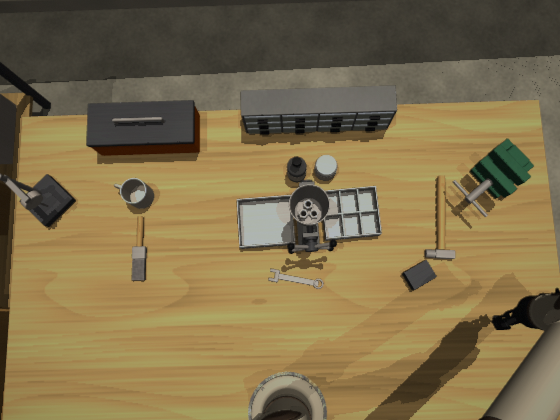

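The plain tray is left of the stand (top view about 265,222) and the sorter is right (352,214), so the pot tips positive. I'll zoom in on the turnstile.

Run:
```python
import cv2,numpy as np
a=cv2.imread('pics/top0.png')[175:275,225:390];b=cv2.imread('pics/side0.png')[175:275,215:350]
a=cv2.resize(a,None,fx=4.5,fy=4.5,interpolation=2);b=cv2.resize(b,None,fx=4.5,fy=4.5,interpolation=2)
cv2.imwrite('pics/topc.png',cv2.convertScaleAbs(a,alpha=1.5));cv2.imwrite('pics/sidec.png',cv2.convertScaleAbs(b,alpha=1.7))
```

```text
(no output)
```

View pics/topc.png

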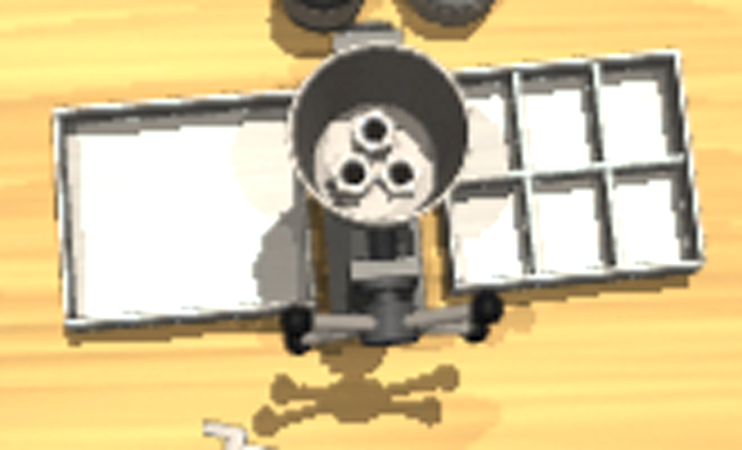

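View pics/sidec.png

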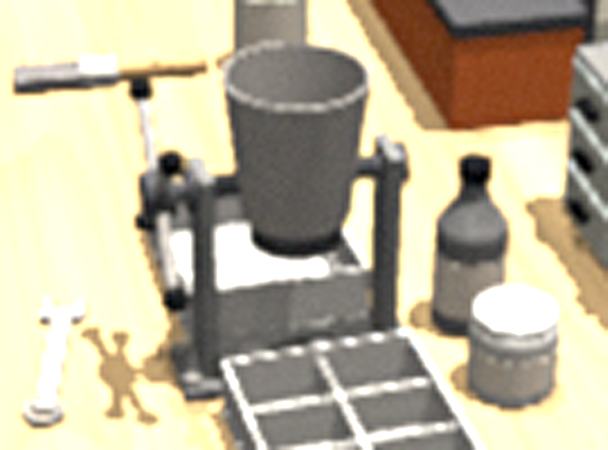

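The top crop shows the upper balls at about (489,303) and (297,318), with the lower ones just below them. The side crop shows balls at (141,87) up-left, (171,162) up-right, (148,215) low-left and (175,296) low-right. The nuts lie in the bottom of the pot.

```bash
cat > h.py <<'E'
import numpy as np
from station import camera_model
def ray(n,u,v):
    m=camera_model(n);f=210/np.tan(np.radians(m['fov_y']/2));T=m['T']
    d=T[:3,:3]@np.array([(u-m['cx'])/f,-(v-m['cy'])/f,-1]);return T[:3,3],d/np.linalg.norm(d)
def onz(n,u,v,z):
    o,d=ray(n,u,v);return o+d*(z-o[2])/d[2]
def tri(a,b):
    A=np.zeros((3,3));y=np.zeros(3);R=[]
    for n,p in(('top',a),('side',b)):
        o,d=ray(n,*p);P=np.eye(3)-np.outer(d,d);A+=P;y+=P@o;R.append((o,P))
    x=np.linalg.solve(A,y);return x,[np.linalg.norm(P@(x-o)) for o,P in R]
def proj(n,p):
    m=camera_model(n);f=210/np.tan(np.radians(m['fov_y']/2));T=m['T'];q=T[:3,:3].T@(np.array(p)-T[:3,3])
    return m['cx']-f*q[0]/q[2],m['cy']+f*q[1]/q[2]
E
python3 - <<'E'
from h import *
np.set_printoptions(precision=4,suppress=True)
t=lambda x,y:(225+(x+.5)/4.5-.5,175+(y+.5)/4.5-.5)
s=lambda x,y:(215+(x+.5)/4.5-.5,175+(y+.5)/4.5-.5)
P=[]
for k,a,b in (('UR',(489,304),(171,162)),('UL',(297,318),(141,87)),('LR',(476,328),(175,296)),('LL',(297,342),(148,215))):
    x=tri(t(*a),s(*b));P.append(x[0]);print(k,x)
print('c',np.mean(P,0))
for k,p,z in(('trayFL',(70,327),.05),('trayBL',(55,110),.05),('sortFR',(700,265),.05),('sortBR',(680,52),.05),('wrench',(208,425),.0)): print(k,onz('top',*t(*p),z))
E
```

```text
UR (array([ 0.4735, -0.1392,  0.2268]), [np.float64(0.0011597418866167778), np.float64(0.0011597418866168337)])
UL (array([ 0.4689, -0.0251,  0.2287]), [np.float64(0.0005572949365037054), np.float64(0.0005572949365036964)])
LR (array([ 0.472 , -0.139 ,  0.1157]), [np.float64(4.842048502285316e-05), np.float64(4.8420485022991626e-05)])
LL (array([ 0.468 , -0.0241,  0.1167]), [np.float64(0.0017081257363276282), np.float64(0.00170812573632763)])
c [ 0.4706 -0.0818  0.172 ]
trayFL [0.4875 0.1289 0.05  ]
trayBL [0.6368 0.1375 0.05  ]
sortFR [ 0.5169 -0.2961  0.05  ]
sortBR [ 0.6641 -0.2911  0.05  ]
wrench [0.4223 0.0399 0.    ]
```

Emit:
send_rows(steps=[{"x": 1.2,"y": 2.8,"z": 1.0,"twist": 0.0725},{"x": 1.2,"y": 2.8,"z": 1.0,"twist": 0.0725},{"x": 1.2,"y": 2.8,"z": 1.0,"twist": 0.0725},{"x": 1.2,"y": 2.8,"z": 1.0,"twist": 0.0725},{"x": 1.2,"y": 2.8,"z": 1.0,"twist": 0.0725},{"x": 1.2,"y": 2.8,"z": 1.0,"twist": 0.0725},{"x": 1.2,"y": 2.8,"z": 1.0,"twist": 0.0725},{"x": 1.2,"y": 2.8,"z": 1.0,"twist": 0.0725}], grip=42)

```text
t: 0.77
tool_pos: [0.3799, -0.3591, 0.3114]
ee_rot: [-180.0, 0.0, 59.3]
wrist_force: [0.9, -1.0, 1.0]
gripper_width: 0.0358
grasp_force: 0.0
```

Emit:
send_rows(steps=[{"x": 1.2,"y": 2.8,"z": 0,"twist": 0.0725},{"x": 1.2,"y": 2.8,"z": 0,"twist": 0.0725},{"x": 1.2,"y": 2.8,"z": 0,"twist": 0.0725},{"x": 1.2,"y": 2.8,"z": 0,"twist": 0.0725},{"x": 1.2,"y": 2.8,"z": 0,"twist": 0.0725},{"x": 1.2,"y": 2.8,"z": 0,"twist": 0.0725},{"x": 1.0,"y": 2.6,"z": 0,"twist": 0.0725},{"x": 0,"y": 0,"z": 0,"twist": 0}])

```text
t: 1.43
tool_pos: [0.4637, -0.16, 0.3116]
ee_rot: [179.9, -0.1, 88.9]
wrist_force: [0.3, 0.4, 0.1]
gripper_width: 0.0357
grasp_force: 0.0
```

Emit:
send_rows(steps=[{"x": 0.9,"y": 2.2,"z": 0,"twist": 0.06},{"x": 0,"y": 0,"z": -2.0},{"x": 0,"y": 0,"z": -2.0},{"x": 0,"y": 0,"z": -2.0},{"x": 0,"y": 0,"z": 0},{"x": 0,"y": 0,"z": 0}])

```text
validation failed for argument at $.st...
```

Run:
```python
from station import sense,get_image
import cv2,numpy as np
s=sense();print(s['t'],s['tool_pos'],s['ee_rot'],s['gripper_width'])
a=get_image('side')[140:250,200:330];b=get_image('top')[175:275,240:370]
f=lambda i:cv2.convertScaleAbs(cv2.resize(i,(400,400*i.shape[0]//i.shape[1]),interpolation=2),alpha=1.7)
c=np.zeros((340,800,3),'uint8');A=f(a);B=f(b);c[:A.shape[0],:400]=A;c[:B.shape[0],400:]=B
cv2.imwrite('pics/c2.png',c)
```

```text
1.4333 [ 0.46369224 -0.15999416  0.31163805] [ 1.79920987e+02 -1.27021001e-01  8.89096758e+01] 0.03573570121500261
```

View pics/c2.png

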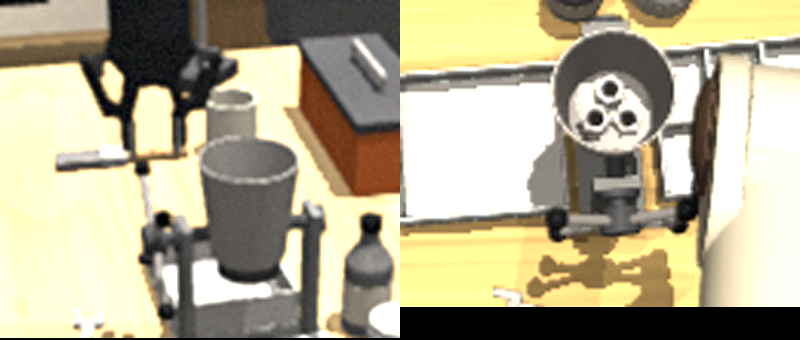

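The call was refused because every row needs all four fields. The picture shows the gripper still hovering above the turnstile, its fingertips (side crop 127 and 178, row 145) on either side of the ball line. I'll resend it.

Emit:
send_rows(steps=[{"x": 0.9,"y": 2.2,"z": 0,"twist": 0.06},{"x": 0,"y": 0,"z": -2.0,"twist": 0},{"x": 0,"y": 0,"z": -2.0,"twist": 0},{"x": 0,"y": 0,"z": -2.0,"twist": 0},{"x": 0,"y": 0,"z": 0,"twist": 0},{"x": 0,"y": 0,"z": 0,"twist": 0}])

```text
t: 2.03
tool_pos: [0.4696, -0.1457, 0.2505]
ee_rot: [-179.9, -0.1, 91.5]
wrist_force: [0.3, -0.2, 0.8]
gripper_width: 0.0358
grasp_force: 0.0
```

Run:
```python
from station import sense,get_image
import cv2,numpy as np
s=sense();print(s['t'],s['tool_pos'],s['ee_rot'],s['gripper_width'])
a=get_image('side')[140:250,200:330]
cv2.imwrite('pics/c3.png',cv2.convertScaleAbs(cv2.resize(a,None,fx=5,fy=5,interpolation=2),alpha=1.7))
```

```text
2.0333 [ 0.46964302 -0.14571555  0.25052658] [-1.79853412e+02 -7.08263074e-02  9.15162338e+01] 0.035791958725407504
```

View pics/c3.png

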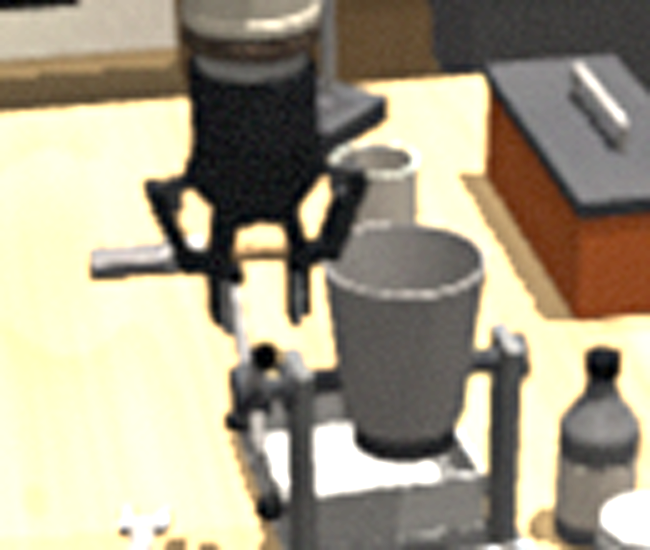

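The ball is at (264,356) in the crop and the fingertips at (222,325) and (297,318) straddle it. Next I'll correct the offset, lower and grip.

Emit:
send_rows(steps=[{"x": 0.3,"y": 0.75,"z": 0,"twist": 0.017},{"x": 0,"y": 0,"z": -1.1,"twist": 0},{"x": 0,"y": 0,"z": -1.1,"twist": 0},{"x": 0,"y": 0,"z": -1.1,"twist": 0},{"x": 0,"y": 0,"z": -1.1,"twist": 0},{"x": 0,"y": 0,"z": 0,"twist": 0},{"x": 0,"y": 0,"z": 0,"twist": 0}])

```text
t: 2.67
tool_pos: [0.473, -0.137, 0.2062]
ee_rot: [-179.9, -0.1, 92.6]
wrist_force: [0.1, 0.3, -0.1]
gripper_width: 0.0359
grasp_force: 0.0
```

Emit:
send_rows(steps=[{"x": 0,"y": 0,"z": 0,"twist": 0},{"x": 0,"y": 0,"z": 0,"twist": 0},{"x": 0,"y": 0,"z": 0,"twist": 0},{"x": 0,"y": 0,"z": 0,"twist": 0},{"x": 0,"y": 0,"z": 0,"twist": 0},{"x": 0,"y": 0,"z": 0,"twist": 0}], grip=0)

```text
t: 3.17
tool_pos: [0.4727, -0.1375, 0.2074]
ee_rot: [-179.9, 0.0, 92.6]
wrist_force: [-5.2, -0.2, 2.9]
gripper_width: 0.0162
grasp_force: 58.4
```

Run:
```python
import numpy as np
a=np.radians(45+np.arange(0,125,4));y=-8*np.cos(a);z=8*np.sin(a)
for i in range(len(a)-1):
    dy=y[i+1]-y[i];print((i+1)*4,round(-.044*dy,2),round(dy,2),round(z[i+1]-z[i],2),'| abs',np.round([.4706-.0436*y[i+1]/100,-.0818+y[i+1]/100,.17+z[i+1]/100-.0187],4))
```

```text
4 -0.02 0.41 0.38 | abs [ 0.4729 -0.1343  0.2117]
8 -0.02 0.43 0.35 | abs [ 0.4727 -0.1299  0.2152]
12 -0.02 0.46 0.32 | abs [ 0.4725 -0.1254  0.2184]
16 -0.02 0.48 0.29 | abs [ 0.4723 -0.1206  0.2213]
20 -0.02 0.5 0.25 | abs [ 0.4721 -0.1156  0.2238]
24 -0.02 0.51 0.22 | abs [ 0.4718 -0.1105  0.226 ]
28 -0.02 0.53 0.18 | abs [ 0.4716 -0.1052  0.2278]
32 -0.02 0.54 0.14 | abs [ 0.4714 -0.0998  0.2292]
36 -0.02 0.55 0.11 | abs [ 0.4711 -0.0943  0.2303]
40 -0.02 0.55 0.07 | abs [ 0.4709 -0.0888  0.231 ]
44 -0.02 0.56 0.03 | abs [ 0.4707 -0.0832  0.2313]
48 -0.02 0.56 -0.01 | abs [ 0.4704 -0.0776  0.2312]
52 -0.02 0.56 -0.05 | abs [ 0.4702 -0.0721  0.2307]
56 -0.02 0.55 -0.09 | abs [ 0.4699 -0.0665  0.2298]
60 -0.02 0.54 -0.13 | abs [ 0.4697 -0.0611  0.2286]
64 -0.02 0.53 -0.16 | abs [ 0.4695 -0.0558  0.2269]
68 -0.02 0.52 -0.2 | abs [ 0.4692 -0.0505  0.2249]
72 -0.02 0.51 -0.24 | abs [ 0.469  -0.0455  0.2226]
76 -0.02 0.49 -0.27 | abs [ 0.4688 -0.0406  0.2199]
80 -0.02 0.47 -0.3 | abs [ 0.4686 -0.0359  0.2168]
84 -0.02 0.45 -0.34 | abs [ 0.4684 -0.0315  0.2135]
88 -0.02 0.42 -0.37 | abs [ 0.4682 -0.0272  0.2098]
92 -0.02 0.39 -0.39 | abs [ 0.468  -0.0233  0.2059]
96 -0.02 0.37 -0.42 | abs [ 0.4679 -0.0196  0.2016]
100 -0.01 0.34 -0.45 | abs [ 0.4677 -0.0163  0.1972]
104 -0.01 0.3 -0.47 | abs [ 0.4676 -0.0132  0.1925]
108 -0.01 0.27 -0.49 | abs [ 0.4675 -0.0105  0.1876]
112 -0.01 0.24 -0.51 | abs [ 0.4674 -0.0082  0.1826]
116 -0.01 0.2 -0.52 | abs [ 0.4673 -0.0062  0.1773]
120 -0.01 0.16 -0.53 | abs [ 0.4672 -0.0045  0.172 ]
124 -0.01 0.13 -0.54 | abs [ 0.4672 -0.0033  0.1666]
```

Emit:
send_rows(steps=[{"x": -0.02,"y": 0.41,"z": 0.38,"twist": 0},{"x": -0.02,"y": 0.43,"z": 0.35,"twist": 0},{"x": 0,"y": 0,"z": 0,"twist": 0}])

```text
t: 3.42
tool_pos: [0.4724, -0.1289, 0.2149]
ee_rot: [-179.9, 0.1, 92.6]
wrist_force: [-6.4, -1.9, -0.3]
gripper_width: 0.0161
grasp_force: 59.1
```

Emit:
send_rows(steps=[{"x": -0.02,"y": 0.46,"z": 0.32,"twist": 0},{"x": -0.02,"y": 0.48,"z": 0.29,"twist": 0},{"x": -0.02,"y": 0.5,"z": 0.25,"twist": 0},{"x": -0.02,"y": 0.51,"z": 0.22,"twist": 0},{"x": -0.02,"y": 0.53,"z": 0.18,"twist": 0},{"x": -0.02,"y": 0.54,"z": 0.14,"twist": 0},{"x": 0,"y": 0,"z": 0,"twist": 0}])

```text
t: 4.0
tool_pos: [0.474, -0.0956, 0.2301]
ee_rot: [179.8, -0.0, 92.8]
wrist_force: [-1.0, 4.2, -4.1]
gripper_width: 0.0004
grasp_force: 2.5
```

Run:
```python
from station import sense,get_image
import cv2,numpy as np
a=get_image('side')[140:250,200:330]
cv2.imwrite('pics/c4.png',cv2.convertScaleAbs(cv2.resize(a,None,fx=5,fy=5,interpolation=2),alpha=1.7))
```

```text
(no output)
```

View pics/c4.png

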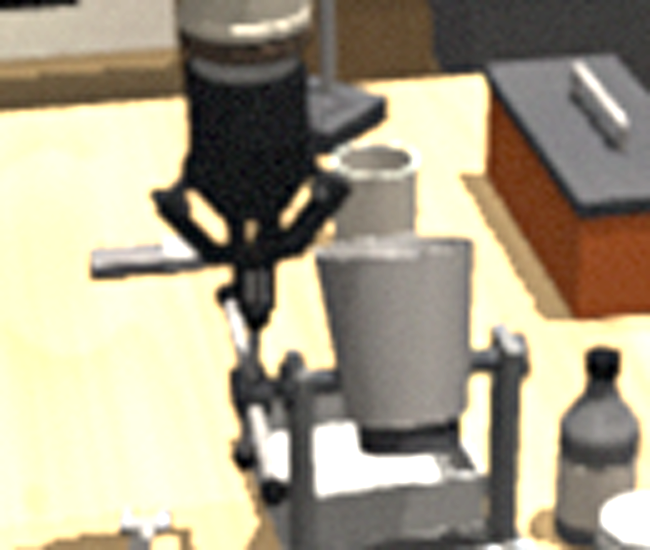

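The ball slipped out: the fingers are shut and the pot has tilted only a little. The crop shows the other balls at about UL (225,293), LL (243,455) and LR (270,490). I'll get the pot angle from those.

```bash
cat >> h.py <<'E'
AX=np.array([.4706,-.0818,.170]);Y=np.array([-.0436,.999,0]);Z=np.array([0,0,1.])
def ball(th,k):  # k: degrees from right axis; UR 45, UL 135, LL 225, LR 315
    a=np.radians(k+th);return AX+.08*(-np.cos(a)*Y+np.sin(a)*Z)
E
python3 - <<'E'
from h import *
for th in (0,8,12,16,20,24,28,32):
    print(th,[tuple(np.round((np.array(proj('side',ball(th,k)))-[200,140]+.5)*5-.5).astype(int)) for k in(45,135,225,315)],np.round(ball(th,45),3))
print(np.round((np.array(proj('side',[.474,-.0956,.2301]))-[200,140]+.5)*5-.5))
E
```

```text
0 [(np.int64(266), np.int64(354)), (np.int64(232), np.int64(275)), (np.int64(238), np.int64(419)), (np.int64(271), np.int64(506))] [ 0.473 -0.138  0.227]
8 [(np.int64(263), np.int64(338)), (np.int64(230), np.int64(281)), (np.int64(240), np.int64(434)), (np.int64(273), np.int64(501))] [ 0.473 -0.13   0.234]
12 [(np.int64(261), np.int64(330)), (np.int64(229), np.int64(285)), (np.int64(242), np.int64(442)), (np.int64(274), np.int64(498))] [ 0.472 -0.125  0.237]
16 [(np.int64(260), np.int64(322)), (np.int64(229), np.int64(289)), (np.int64(243), np.int64(449)), (np.int64(275), np.int64(494))] [ 0.472 -0.121  0.24 ]
20 [(np.int64(258), np.int64(315)), (np.int64(228), np.int64(294)), (np.int64(245), np.int64(455)), (np.int64(275), np.int64(490))] [ 0.472 -0.116  0.243]
24 [(np.int64(256), np.int64(308)), (np.int64(228), np.int64(299)), (np.int64(246), np.int64(462)), (np.int64(276), np.int64(485))] [ 0.472 -0.11   0.245]
28 [(np.int64(254), np.int64(302)), (np.int64(228), np.int64(305)), (np.int64(248), np.int64(468)), (np.int64(276), np.int64(479))] [ 0.472 -0.105  0.247]
32 [(np.int64(253), np.int64(296)), (np.int64(228), np.int64(311)), (np.int64(250), np.int64(474)), (np.int64(276), np.int64(473))] [ 0.471 -0.1    0.248]
[257. 318.]
```

The pot is at about 20° and the ball slipped out on the trailing (right) side. Gripping a ball is unreliable, so I'll push instead. The nearly shut fingers leave a small groove that centres the ball and spoke, and they follow the arc from the trailing side.

Emit:
send_rows(steps=[{"x": 0,"y": 0.2,"z": 1.5,"twist": 0},{"x": 0,"y": 0,"z": 2.5,"twist": 0},{"x": 0,"y": -1.5,"z": 0.5,"twist": 0},{"x": 0,"y": -1.7,"z": 0,"twist": 0},{"x": 0,"y": -1.7,"z": 0,"twist": 0},{"x": 0,"y": 0,"z": -1.5,"twist": 0},{"x": 0,"y": 0,"z": -1.5,"twist": 0},{"x": 0,"y": 0,"z": 0,"twist": 0}], grip=6)

```text
t: 4.72
tool_pos: [0.4725, -0.1467, 0.243]
ee_rot: [180.0, 0.0, 92.5]
wrist_force: [-1.2, 0.5, 0.1]
gripper_width: 0.0048
grasp_force: 0.0
```

```bash
cat >> h.py <<'E'
def tcp(a,w=.011,s=1): # trailing-side finger pose for spoke angle a (deg from right); s=-1 mirrored (a from left)
    a=np.radians(a);c,n=np.cos(a),np.sin(a)
    X=max(.080*c+.010,.064*c+.005*n)+w;H=.064*n-.005*c
    return AX-s*X*Y+H*Z
E
python3 - <<'E'
from h import *
p=None
for a in list(range(65,169,4)):
    q=tcp(a); print(a-45,np.round(q,4),None if p is None else np.round((q-p)*100,2));p=q
E
```

```text
20 [ 0.473  -0.1366  0.2259] None
24 [ 0.4728 -0.1314  0.228 ] [-0.02  0.51  0.21]
28 [ 0.4725 -0.1261  0.2297] [-0.02  0.53  0.18]
32 [ 0.4723 -0.1208  0.2312] [-0.02  0.54  0.15]
36 [ 0.4721 -0.1153  0.2324] [-0.02  0.55  0.12]
40 [ 0.4718 -0.1097  0.2333] [-0.02  0.55  0.09]
44 [ 0.4716 -0.1042  0.2339] [-0.02  0.56  0.06]
48 [ 0.4713 -0.0986  0.2342] [-0.02  0.56  0.03]
52 [ 0.4711 -0.093   0.2341] [-0.02  0.56 -0.  ]
56 [ 0.4709 -0.0875  0.2338] [-0.02  0.55 -0.04]
60 [ 0.4706 -0.0821  0.2331] [-0.02  0.54 -0.07]
64 [ 0.4704 -0.0768  0.2321] [-0.02  0.53 -0.1 ]
68 [ 0.4702 -0.0724  0.2309] [-0.02  0.44 -0.13]
72 [ 0.47   -0.0682  0.2293] [-0.02  0.42 -0.16]
76 [ 0.4698 -0.0641  0.2274] [-0.02  0.41 -0.19]
80 [ 0.4697 -0.0602  0.2253] [-0.02  0.39 -0.21]
84 [ 0.4695 -0.0564  0.2229] [-0.02  0.38 -0.24]
88 [ 0.4693 -0.0528  0.2202] [-0.02  0.36 -0.27]
92 [ 0.4692 -0.0494  0.2173] [-0.01  0.34 -0.29]
96 [ 0.469  -0.0462  0.2142] [-0.01  0.32 -0.31]
100 [ 0.4689 -0.0433  0.2108] [-0.01  0.3  -0.34]
104 [ 0.4688 -0.0406  0.2072] [-0.01  0.27 -0.36]
108 [ 0.4687 -0.0381  0.2035] [-0.01  0.25 -0.37]
112 [ 0.4686 -0.0359  0.1996] [-0.01  0.22 -0.39]
116 [ 0.4685 -0.034   0.1956] [-0.01  0.19 -0.4 ]
120 [ 0.4684 -0.0323  0.1914] [-0.01  0.16 -0.42]
```

Emit:
send_rows(steps=[{"x": 0.05,"y": 0,"z": -1.0,"twist": 0},{"x": 0,"y": 0,"z": -0.7,"twist": 0},{"x": 0,"y": 0.5,"z": 0,"twist": 0},{"x": 0,"y": 0.5,"z": 0,"twist": 0},{"x": -0.02,"y": 0.51,"z": 0.21,"twist": 0},{"x": -0.02,"y": 0.53,"z": 0.18,"twist": 0},{"x": 0,"y": 0,"z": 0,"twist": 0}])

```text
t: 5.3
tool_pos: [0.4727, -0.1257, 0.2318]
ee_rot: [180.0, 0.2, 92.6]
wrist_force: [-1.6, -3.2, 3.4]
gripper_width: 0.005
grasp_force: 1.7
```

Emit:
send_rows(steps=[{"x": -0.02,"y": 0.54,"z": 0.15,"twist": 0},{"x": -0.02,"y": 0.55,"z": 0.12,"twist": 0},{"x": -0.02,"y": 0.55,"z": 0.09,"twist": 0},{"x": -0.02,"y": 0.56,"z": 0.06,"twist": 0},{"x": -0.02,"y": 0.56,"z": 0.03,"twist": 0},{"x": 0,"y": 0,"z": 0,"twist": 0}])

```text
t: 5.8
tool_pos: [0.4719, -0.0975, 0.2361]
ee_rot: [179.9, 0.1, 92.7]
wrist_force: [-0.7, -2.7, 3.6]
gripper_width: 0.0052
grasp_force: 1.5
```

Emit:
send_rows(steps=[{"x": -0.02,"y": 0.56,"z": -0.05,"twist": 0},{"x": -0.02,"y": 0.55,"z": -0.08,"twist": 0},{"x": -0.02,"y": 0.54,"z": -0.1,"twist": 0},{"x": -0.02,"y": 0.53,"z": -0.12,"twist": 0},{"x": -0.02,"y": 0.44,"z": -0.14,"twist": 0},{"x": -0.02,"y": 0.42,"z": -0.16,"twist": 0},{"x": -0.02,"y": 0.41,"z": -0.19,"twist": 0},{"x": 0,"y": 0,"z": 0,"twist": 0}])

```text
t: 6.47
tool_pos: [0.47, -0.0622, 0.2263]
ee_rot: [180.0, -0.0, 92.7]
wrist_force: [1.0, -3.0, 1.3]
gripper_width: 0.0051
grasp_force: 1.5
```

Run:
```python
from station import sense,get_image
import cv2,numpy as np
a=get_image('side')[140:250,200:330];b=get_image('top')[175:275,240:370]
f=lambda i:cv2.convertScaleAbs(cv2.resize(i,(400,400*i.shape[0]//i.shape[1]),interpolation=2),alpha=1.7)
c=np.zeros((340,800,3),'uint8');A=f(a);B=f(b);c[:A.shape[0],:400]=A;c[:B.shape[0],400:]=B
cv2.imwrite('pics/c5.png',c)
from h import *
for th in (60,68,76,84):
    print(th,[tuple(np.round((np.array(proj('side',ball(th,k)))-[200,140])*400/130).astype(int).tolist()) for k in(45,135,225,315)])
```

```text
60 [(147, 165), (140, 220), (159, 308), (168, 257)]
68 [(145, 164), (141, 230), (161, 311), (167, 247)]
76 [(144, 164), (143, 240), (163, 312), (165, 236)]
84 [(142, 166), (144, 250), (165, 311), (164, 225)]
```

View pics/c5.png

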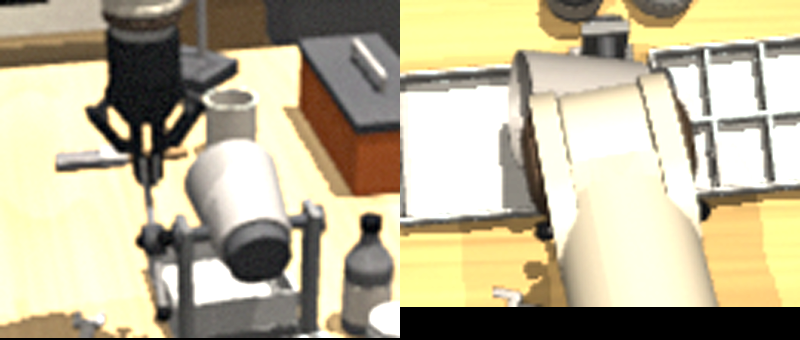

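The push works: the pot is at about 75°, with the mouth over the plain tray. I'll continue the arc.

Emit:
send_rows(steps=[{"x": -0.02,"y": 0.39,"z": -0.21,"twist": 0},{"x": -0.02,"y": 0.38,"z": -0.24,"twist": 0},{"x": -0.02,"y": 0.36,"z": -0.27,"twist": 0},{"x": -0.01,"y": 0.34,"z": -0.29,"twist": 0},{"x": -0.01,"y": 0.32,"z": -0.31,"twist": 0},{"x": 0,"y": 0,"z": 0,"twist": 0}])

```text
t: 7.07
tool_pos: [0.4692, -0.0446, 0.213]
ee_rot: [180.0, -0.0, 92.7]
wrist_force: [1.1, -3.7, 1.2]
gripper_width: 0.005
grasp_force: 2.5
```

Emit:
send_rows(steps=[{"x": -0.01,"y": 0.3,"z": -0.34,"twist": 0},{"x": -0.01,"y": 0.27,"z": -0.36,"twist": 0},{"x": -0.01,"y": 0.25,"z": -0.37,"twist": 0},{"x": -0.01,"y": 0.22,"z": -0.39,"twist": 0},{"x": -0.01,"y": 0.19,"z": -0.4,"twist": 0},{"x": 0,"y": 0,"z": 0,"twist": 0},{"x": 0,"y": 0,"z": 0,"twist": 0},{"x": 0,"y": 0,"z": 0,"twist": 0}])

```text
t: 7.73
tool_pos: [0.4684, -0.0322, 0.1947]
ee_rot: [-180.0, -0.1, 92.6]
wrist_force: [1.3, -1.2, 1.1]
gripper_width: 0.0051
grasp_force: 1.4
```

```bash
cat > look.py <<'E'
import sys
from station import sense,get_image
import cv2,numpy as np
a=get_image('side')[140:260,200:340];b=get_image('top')[175:275,225:345]
f=lambda i:cv2.convertScaleAbs(cv2.resize(i,(400,400*i.shape[0]//i.shape[1]),interpolation=2),alpha=1.5)
c=np.zeros((344,800,3),'uint8');A=f(a);B=f(b);c[:A.shape[0],:400]=A;c[:B.shape[0],400:]=B
cv2.imwrite(sys.argv[1],c)
E
python3 look.py pics/c6.png
```

```text
(no output)
```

View pics/c6.png

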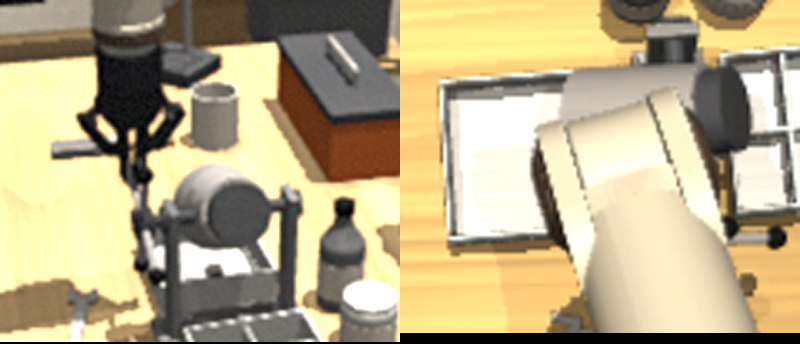

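The nuts have started to fall: one dark spot shows in the plain tray at (213,270) in the side crop. The right-hand ball is at (775,237) in the top crop. I'll use numbers from here.

Run:
```python
from h import *
print(225+375*.3,175+237*.3)
for th in(100,104,108,112,116,120,123):print(th,np.round(proj('top',ball(th,225)),1),np.round(proj('top',ball(th,315)),1))
```

```text
337.5 246.1
100 [333.4 246.6] [329.2 242.7]
104 [334.6 246.4] [327.5 242.7]
108 [335.7 246.1] [325.7 242.7]
112 [336.7 245.9] [323.8 242.7]
116 [337.5 245.6] [321.9 242.8]
120 [338.3 245.4] [319.9 242.9]
123 [338.7 245.2] [318.4 242.9]
```

Emit:
send_rows(steps=[{"x": 0,"y": 0.12,"z": -0.35,"twist": 0},{"x": 0,"y": 0.05,"z": -0.15,"twist": 0},{"x": 0,"y": 0,"z": 0,"twist": 0},{"x": 0,"y": 0,"z": 0,"twist": 0}])

```text
t: 8.17
tool_pos: [0.4685, -0.0307, 0.1898]
ee_rot: [-180.0, -0.0, 92.6]
wrist_force: [-0.3, 0.3, 2.4]
gripper_width: 0.0056
grasp_force: 2.4
```

Run:
```python
from station import get_image
import cv2
im=get_image('top');cv2.imwrite('pics/t7.png',im);cv2.imwrite('pics/s7.png',get_image('side'))
m=(im.max(2)<38)[225:262,325:350].astype('uint8')
n,l,s,c=cv2.connectedComponentsWithStats(m)
for i in range(1,n):
    if s[i,4]>5:print(s[i],c[i]+[325,225])
```

```text
[11 18  5  6 24] [338.16666667 245.5       ]
```

The pot is at about 120°. Next comes the return: push the now-upper spoke from its left side, then move to the next spoke.

Run:
```python
from h import *
for st,r in(('LR',range(105,155,4)),('UR',range(55,136,4))):
    p=None
    for b in r:
        q=tcp(b,s=-1); th=(225-b) if st=='LR' else 135-b
        print(st,th,np.round(q,4),None if p is None else np.round((q-p)*100,2));p=q
```

```text
LR 120 [ 0.4706 -0.0815  0.2331] None
LR 116 [ 0.4708 -0.0868  0.2321] [ 0.02 -0.53 -0.1 ]
LR 112 [ 0.471  -0.0912  0.2309] [ 0.02 -0.44 -0.13]
LR 108 [ 0.4712 -0.0954  0.2293] [ 0.02 -0.42 -0.16]
LR 104 [ 0.4714 -0.0995  0.2274] [ 0.02 -0.41 -0.19]
LR 100 [ 0.4715 -0.1034  0.2253] [ 0.02 -0.39 -0.21]
LR 96 [ 0.4717 -0.1072  0.2229] [ 0.02 -0.38 -0.24]
LR 92 [ 0.4719 -0.1108  0.2202] [ 0.02 -0.36 -0.27]
LR 88 [ 0.472  -0.1142  0.2173] [ 0.01 -0.34 -0.29]
LR 84 [ 0.4722 -0.1174  0.2142] [ 0.01 -0.32 -0.31]
LR 80 [ 0.4723 -0.1203  0.2108] [ 0.01 -0.3  -0.34]
LR 76 [ 0.4724 -0.123   0.2072] [ 0.01 -0.27 -0.36]
LR 72 [ 0.4725 -0.1255  0.2035] [ 0.01 -0.25 -0.37]
UR 80 [ 0.4677 -0.015   0.2196] None
UR 76 [ 0.4679 -0.0197  0.2223] [ 0.02 -0.47  0.27]
UR 72 [ 0.4681 -0.0245  0.2248] [ 0.02 -0.49  0.25]
UR 68 [ 0.4683 -0.0296  0.227 ] [ 0.02 -0.51  0.22]
UR 64 [ 0.4685 -0.0348  0.2289] [ 0.02 -0.52  0.19]
UR 60 [ 0.4688 -0.0401  0.2305] [ 0.02 -0.53  0.16]
UR 56 [ 0.469  -0.0456  0.2319] [ 0.02 -0.54  0.13]
UR 52 [ 0.4693 -0.0511  0.2329] [ 0.02 -0.55  0.1 ]
UR 48 [ 0.4695 -0.0566  0.2337] [ 0.02 -0.56  0.07]
UR 44 [ 0.4697 -0.0622  0.2341] [ 0.02 -0.56  0.04]
UR 40 [ 0.47   -0.0678  0.2342] [ 0.02 -0.56  0.01]
UR 36 [ 0.4702 -0.0733  0.234 ] [ 0.02 -0.55 -0.02]
UR 32 [ 0.4705 -0.0788  0.2335] [ 0.02 -0.55 -0.05]
UR 28 [ 0.4707 -0.0842  0.2327] [ 0.02 -0.54 -0.08]
UR 24 [ 0.4709 -0.0891  0.2315] [ 0.02 -0.49 -0.11]
UR 20 [ 0.4711 -0.0933  0.2301] [ 0.02 -0.42 -0.14]
UR 16 [ 0.4713 -0.0974  0.2284] [ 0.02 -0.41 -0.17]
UR 12 [ 0.4715 -0.1014  0.2264] [ 0.02 -0.4  -0.2 ]
UR 8 [ 0.4716 -0.1053  0.2241] [ 0.02 -0.39 -0.23]
UR 4 [ 0.4718 -0.109   0.2216] [ 0.02 -0.37 -0.25]
UR 0 [ 0.4719 -0.1125  0.2188] [ 0.02 -0.35 -0.28]
```

Emit:
send_rows(steps=[{"x": 0.05,"y": 0,"z": 2.0,"twist": 0},{"x": 0,"y": 0,"z": 2.0,"twist": 0},{"x": 0,"y": 0,"z": 0,"twist": 0}])

```text
t: 8.52
tool_pos: [0.4707, -0.0307, 0.2323]
ee_rot: [179.8, 0.0, 92.6]
wrist_force: [0.9, 0.4, 0.9]
gripper_width: 0.0053
grasp_force: 0.0
```

Emit:
send_rows(steps=[{"x": 0,"y": -1.5,"z": 0,"twist": 0},{"x": 0,"y": -1.5,"z": 0,"twist": 0},{"x": 0,"y": -1.3,"z": 0,"twist": 0},{"x": 0,"y": -0.5,"z": 0,"twist": 0},{"x": 0.02,"y": -0.5,"z": 0,"twist": 0},{"x": 0.02,"y": -0.44,"z": -0.1,"twist": 0},{"x": 0.02,"y": -0.42,"z": -0.16,"twist": 0},{"x": 0.0,"y": 0,"z": 0,"twist": 0}])

```text
t: 9.18
tool_pos: [0.4696, -0.0926, 0.2268]
ee_rot: [-180.0, -0.0, 92.6]
wrist_force: [-0.8, 1.6, -0.1]
gripper_width: 0.0052
grasp_force: 0.8
```

Emit:
send_rows(steps=[{"x": 0.02,"y": -0.41,"z": -0.19,"twist": 0},{"x": 0.02,"y": -0.39,"z": -0.21,"twist": 0},{"x": 0.02,"y": -0.38,"z": -0.24,"twist": 0},{"x": 0.02,"y": -0.36,"z": -0.27,"twist": 0},{"x": 0.01,"y": -0.34,"z": -0.29,"twist": 0},{"x": 0.01,"y": -0.32,"z": -0.31,"twist": 0},{"x": 0.01,"y": -0.3,"z": -0.34,"twist": 0},{"x": 0.0,"y": 0,"z": 0,"twist": 0}])

```text
t: 9.85
tool_pos: [0.471, -0.1192, 0.2082]
ee_rot: [180.0, 0.0, 92.5]
wrist_force: [1.1, 0.0, 1.2]
gripper_width: 0.0053
grasp_force: 0.8
```

Emit:
send_rows(steps=[{"x": 0.01,"y": -0.27,"z": -0.36,"twist": 0},{"x": 0.01,"y": -0.2,"z": -0.3,"twist": 0},{"x": 0,"y": 0.3,"z": 2.0,"twist": 0},{"x": 0,"y": 0.3,"z": 2.5,"twist": 0},{"x": 0,"y": 0.3,"z": 2.5,"twist": 0},{"x": 0,"y": 2.5,"z": 0,"twist": 0},{"x": -0.1,"y": 2.5,"z": 0,"twist": 0},{"x": -0.1,"y": 2.5,"z": 0,"twist": 0}])

```text
t: 10.52
tool_pos: [0.4685, -0.0389, 0.2718]
ee_rot: [-180.0, 0.1, 92.5]
wrist_force: [-0.7, 0.2, -0.4]
gripper_width: 0.0051
grasp_force: 0.0
```

Emit:
send_rows(steps=[{"x": -0.1,"y": 2.0,"z": 0,"twist": 0},{"x": 0,"y": 1.5,"z": 0,"twist": 0},{"x": 0,"y": 0,"z": 0,"twist": 0}])

```text
t: 10.77
tool_pos: [0.4672, -0.0006, 0.2717]
ee_rot: [-180.0, -0.0, 92.9]
wrist_force: [0.1, 0.1, -0.1]
gripper_width: 0.0053
grasp_force: 0.0
```

Run:
```python
from station import get_image,sense
from h import *
import cv2
im=get_image('top');cv2.imwrite('pics/t8.png',im);sd=get_image('side');cv2.imwrite('pics/s8.png',sd)
print(sense()['tool_pos'])
for th in(68,72,76,80,84):print(th,'top LR',np.round(proj('top',ball(th,315)),1),'LL',np.round(proj('top',ball(th,225)),1),'side LR',np.round(proj('side',ball(th,315)),1),'LL',np.round(proj('side',ball(th,225)),1))
for I,(r0,r1,c0,c1) in((im,(235,262,320,350)),(sd,(195,260,240,262))):
    m=(I.max(2)<38)[r0:r1,c0:c1].astype('uint8')
    n,l,s,c=cv2.connectedComponentsWithStats(m)
    for i in range(1,n):
        if s[i,4]>5:print(s[i],np.round(c[i]+[c0,r0],1))
    print()
```

```text
[ 0.46750505 -0.0040814   0.27155967]
68 top LR [338.5 243.4] LL [321.1 248.5] side LR [254.2 220.2] LL [252.4 241. ]
72 top LR [337.8 243.2] LL [322.8 248.3] side LR [254.  218.4] LL [252.7 241.3]
76 top LR [337.  243.1] LL [324.5 248.1] side LR [253.7 216.6] LL [253.  241.4]
80 top LR [336. 243.] LL [326.2 247.8] side LR [253.5 214.8] LL [253.2 241.4]
84 top LR [334.9 242.9] LL [327.8 247.6] side LR [253.2 213.1] LL [253.5 241.2]
[14  5  7  7 38] [336.9 243.1]
[ 3 12  4  5 12] [324.8 249.2]

[ 5 21 15 15 74] [252.9 220. ]
[18 37  2 10 10] [258.8 236.5]
[11 45  5  5 20] [252.8 241.8]
[15 56  6  7 15] [257.9 254. ]
```

The pot is at 76° by the ball positions. I'll go down on the left of the next ball and push it back.

Emit:
send_rows(steps=[{"x": 0,"y": 0,"z": -2.0,"twist": 0},{"x": 0,"y": 0,"z": -2.0,"twist": 0},{"x": 0,"y": -0.5,"z": -0.9,"twist": 0},{"x": 0.05,"y": -0.5,"z": 0,"twist": 0},{"x": 0.02,"y": -0.5,"z": 0.0,"twist": 0},{"x": 0.02,"y": -0.49,"z": 0.25,"twist": 0},{"x": 0.02,"y": -0.51,"z": 0.22,"twist": 0},{"x": 0.0,"y": 0,"z": 0,"twist": 0}])

```text
t: 11.53
tool_pos: [0.4695, -0.0296, 0.2289]
ee_rot: [180.0, 0.0, 92.5]
wrist_force: [-1.3, 0.9, 0.7]
gripper_width: 0.005
grasp_force: 0.5
```

Emit:
send_rows(steps=[{"x": 0.02,"y": -0.52,"z": 0.19,"twist": 0},{"x": 0.02,"y": -0.53,"z": 0.16,"twist": 0},{"x": 0.02,"y": -0.54,"z": 0.13,"twist": 0},{"x": 0.02,"y": -0.55,"z": 0.1,"twist": 0},{"x": 0.02,"y": -0.56,"z": 0.07,"twist": 0},{"x": 0.02,"y": -0.56,"z": 0.04,"twist": 0},{"x": 0.02,"y": -0.56,"z": 0.01,"twist": 0},{"x": 0.0,"y": 0,"z": 0,"twist": 0}])

```text
t: 12.2
tool_pos: [0.4708, -0.0685, 0.2349]
ee_rot: [180.0, 0.1, 92.5]
wrist_force: [-0.2, 0.5, 0.3]
gripper_width: 0.005
grasp_force: 0.5
```

Emit:
send_rows(steps=[{"x": 0.02,"y": -0.55,"z": -0.05,"twist": 0},{"x": 0.02,"y": -0.55,"z": -0.07,"twist": 0},{"x": 0.02,"y": -0.54,"z": -0.1,"twist": 0},{"x": 0.02,"y": -0.49,"z": -0.13,"twist": 0},{"x": 0.02,"y": -0.42,"z": -0.15,"twist": 0},{"x": 0.02,"y": -0.41,"z": -0.17,"twist": 0},{"x": 0.02,"y": -0.4,"z": -0.2,"twist": 0},{"x": 0.0,"y": 0,"z": 0,"twist": 0}])

```text
t: 12.87
tool_pos: [0.4719, -0.1015, 0.2257]
ee_rot: [-180.0, 0.0, 92.5]
wrist_force: [-0.9, 1.2, 2.7]
gripper_width: 0.0048
grasp_force: 1.1
```

Emit:
send_rows(steps=[{"x": 0.0,"y": 0.3,"z": 2.0,"twist": 0},{"x": 0,"y": 0.3,"z": 3,"twist": 0},{"x": -3,"y": 0,"z": 3,"twist": 0},{"x": -3,"y": -2,"z": 2,"twist": 0},{"x": -3,"y": -4,"z": 0,"twist": 0},{"x": -1,"y": -4,"z": 0,"twist": 0},{"x": 0,"y": -4,"z": 0,"twist": 0},{"x": 0,"y": -4,"z": 0,"twist": 0}])

```text
t: 13.53
tool_pos: [0.3758, -0.2709, 0.3262]
ee_rot: [-180.0, 0.3, 92.5]
wrist_force: [0.9, 0.4, 0.2]
gripper_width: 0.0051
grasp_force: 0.0
```

```bash
cat > th.py <<'E'
from station import get_image,sense
from h import *
import cv2,sys
im=get_image('top');cv2.imwrite('pics/t%s.png'%sys.argv[1],im);sd=get_image('side');cv2.imwrite('pics/s%s.png'%sys.argv[1],sd)
K=(45,135,225,315)
for th in(-8,-4,0,4,8,12,16):print(th,[np.round(proj(n,ball(th,k)),1).tolist() for n in('top','side') for k in K])
for I,(r0,r1,c0,c1) in((im,(235,262,280,350)),(sd,(190,260,240,262))):
    m=(I.max(2)<38)[r0:r1,c0:c1].astype('uint8')
    n,l,s,c=cv2.connectedComponentsWithStats(m)
    for i in range(1,n):
        if s[i,4]>5:print(s[i,2:],np.round(c[i]+[c0,r0],1))
    print()
E
python3 th.py 9
```

```text
-8 [[335.4, 242.9], [293.8, 245.3], [288.5, 250.0], [327.0, 247.7], [253.4, 214.0], [246.3, 193.7], [246.6, 220.3], [253.4, 241.3]]
-4 [[334.2, 242.8], [292.2, 245.6], [289.7, 250.0], [328.6, 247.5], [253.1, 212.2], [246.1, 194.0], [246.9, 221.9], [253.6, 241.1]]
0 [[332.9, 242.8], [290.7, 245.8], [291.1, 250.1], [330.1, 247.2], [252.8, 210.5], [245.9, 194.5], [247.1, 223.4], [253.8, 240.8]]
4 [[331.5, 242.7], [289.3, 246.1], [292.5, 250.1], [331.5, 247.0], [252.5, 208.8], [245.7, 195.1], [247.4, 225.0], [254.0, 240.4]]
8 [[330.0, 242.7], [288.0, 246.4], [294.0, 250.1], [332.8, 246.7], [252.2, 207.2], [245.6, 195.8], [247.7, 226.5], [254.2, 239.9]]
12 [[328.3, 242.7], [286.8, 246.7], [295.5, 250.1], [334.0, 246.5], [251.9, 205.6], [245.5, 196.6], [248.0, 227.9], [254.4, 239.2]]
16 [[326.6, 242.7], [285.8, 246.9], [297.2, 250.1], [335.2, 246.2], [251.5, 204.1], [245.4, 197.4], [248.3, 229.3], [254.5, 238.4]]
[ 8  7 36] [304.6 240.5]
[ 6  5 13] [314.6 239.2]
[ 7  7 39] [326.8 242.8]
[ 7  7 37] [285.9 246.8]
[ 5  6 23] [335.1 246.6]
[ 5  4 12] [295.8 251.4]
[7 2 7] [308.  250.9]

[4 3 8] [245.2 197. ]
[ 4  5 14] [251.4 204.8]
[ 7  7 22] [249.2 219.5]
[ 8 24 49] [256.5 232. ]
[ 4  4 10] [248.2 229.7]
```

The pot is at about 15°. I'll use the last view to check the pot and tray.

Run:
```python
import cv2,numpy as np
a=cv2.imread('pics/t9.png')[178:262,228:390];b=cv2.imread('pics/s9.png')[175:295,235:345]
A=cv2.resize(a,(490,254),interpolation=2);B=cv2.resize(b,(310,338),interpolation=2)
c=np.zeros((560,800,3),'uint8');c[:254,:490]=A;c[:338,490:]=B
d=cv2.imread('pics/t9.png')[195:245,235:335];c[254:,:490][:245]=cv2.resize(d,(490,245),interpolation=2)
cv2.imwrite('pics/c9.png',cv2.convertScaleAbs(c,alpha=1.2))
```

```text
(no output)
```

View pics/c9.png

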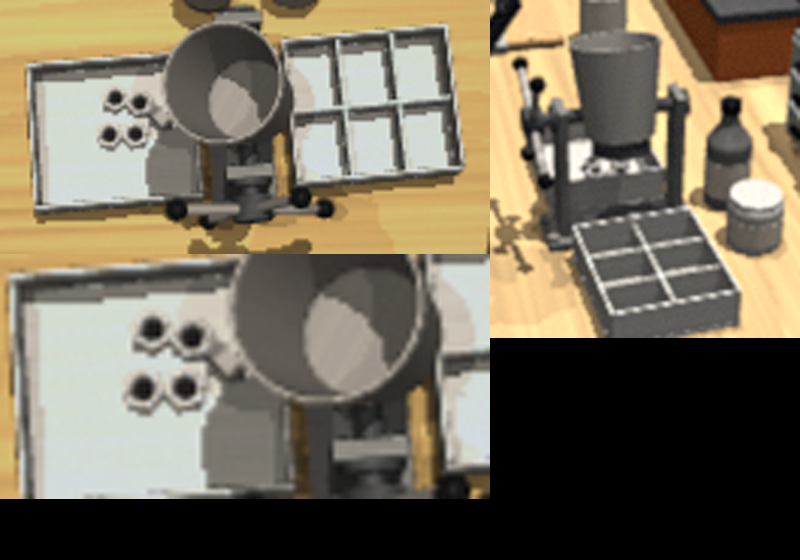

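The pot is empty. Four nuts show in the plain tray at (115,98), (140,102), (108,133) and (135,133), with the fifth on edge at (232,358) in the lower zoom. The sorter is empty. I'll push the last 15° back to upright.

Emit:
send_rows(steps=[{"x": 0,"y": 3.2,"z": 0,"twist": 0},{"x": 0,"y": 3.2,"z": 0,"twist": 0},{"x": 2,"y": 3.2,"z": 0,"twist": 0},{"x": 2.5,"y": 3.2,"z": 0,"twist": 0},{"x": 2.5,"y": 3.2,"z": 0,"twist": 0},{"x": 2.5,"y": 3,"z": 0,"twist": 0},{"x": 0,"y": 0,"z": -2,"twist": 0},{"x": 0,"y": 0,"z": 0,"twist": 0}])

```text
t: 14.3
tool_pos: [0.472, -0.0751, 0.3033]
ee_rot: [-179.9, -0.1, 92.9]
wrist_force: [-1.1, -0.8, -1.3]
gripper_width: 0.0055
grasp_force: 0.0
```

Emit:
send_rows(steps=[{"x": 0,"y": 0,"z": -2.5,"twist": 0},{"x": 0,"y": 0,"z": -2.5,"twist": 0},{"x": 0,"y": -0.4,"z": -2.3,"twist": 0},{"x": 0,"y": -0.4,"z": 0,"twist": 0},{"x": 0,"y": 0,"z": 0,"twist": 0},{"x": 0,"y": 0,"z": 0,"twist": 0}])

```text
t: 14.8
tool_pos: [0.473, -0.0865, 0.2338]
ee_rot: [179.9, 0.0, 92.5]
wrist_force: [-0.9, 0.0, 1.0]
gripper_width: 0.0052
grasp_force: 0.0
```

Emit:
send_rows(steps=[{"x": 0,"y": -0.5,"z": -0.4,"twist": 0},{"x": 0,"y": -0.5,"z": -0.4,"twist": 0},{"x": 0,"y": -0.45,"z": -0.1,"twist": 0},{"x": 0,"y": -0.4,"z": -0.23,"twist": 0},{"x": 0,"y": -0.37,"z": -0.26,"twist": 0},{"x": 0,"y": -0.3,"z": -0.24,"twist": 0},{"x": 0,"y": 0,"z": 0,"twist": 0},{"x": 0,"y": 0,"z": 0,"twist": 0}])

```text
t: 15.47
tool_pos: [0.4724, -0.1115, 0.2161]
ee_rot: [-180.0, 0.0, 92.6]
wrist_force: [0.4, 1.1, 1.0]
gripper_width: 0.0051
grasp_force: 0.5
```

```bash
python3 th.py 10|tail -14
```

```text
-8 [[335.4, 242.9], [293.8, 245.3], [288.5, 250.0], [327.0, 247.7], [253.4, 214.0], [246.3, 193.7], [246.6, 220.3], [253.4, 241.3]]
-4 [[334.2, 242.8], [292.2, 245.6], [289.7, 250.0], [328.6, 247.5], [253.1, 212.2], [246.1, 194.0], [246.9, 221.9], [253.6, 241.1]]
0 [[332.9, 242.8], [290.7, 245.8], [291.1, 250.1], [330.1, 247.2], [252.8, 210.5], [245.9, 194.5], [247.1, 223.4], [253.8, 240.8]]
4 [[331.5, 242.7], [289.3, 246.1], [292.5, 250.1], [331.5, 247.0], [252.5, 208.8], [245.7, 195.1], [247.4, 225.0], [254.0, 240.4]]
8 [[330.0, 242.7], [288.0, 246.4], [294.0, 250.1], [332.8, 246.7], [252.2, 207.2], [245.6, 195.8], [247.7, 226.5], [254.2, 239.9]]
12 [[328.3, 242.7], [286.8, 246.7], [295.5, 250.1], [334.0, 246.5], [251.9, 205.6], [245.5, 196.6], [248.0, 227.9], [254.4, 239.2]]
16 [[326.6, 242.7], [285.8, 246.9], [297.2, 250.1], [335.2, 246.2], [251.5, 204.1], [245.4, 197.4], [248.3, 229.3], [254.5, 238.4]]
[ 11  17 106] [307.7 242.5]
[ 7 11 51] [290.2 247.1]

[10 19 84] [245.5 196.7]
[ 12  24 113] [255.1 198.3]
[ 15  30 133] [253.9 225.2]
```

Emit:
send_rows(steps=[{"x": 0.0,"y": 0.3,"z": 2.0,"twist": 0},{"x": 0,"y": 0.3,"z": 3,"twist": 0},{"x": -3,"y": 0,"z": 3,"twist": 0},{"x": -3,"y": -2,"z": 2,"twist": 0},{"x": -3,"y": -4,"z": 0,"twist": 0},{"x": -1,"y": -4,"z": 0,"twist": 0},{"x": 0,"y": -4,"z": 0,"twist": 0},{"x": 0,"y": -4,"z": 0,"twist": 0}])

```text
t: 16.23
tool_pos: [0.3762, -0.2807, 0.3162]
ee_rot: [-179.9, 0.2, 92.5]
wrist_force: [1.1, 0.4, -0.8]
gripper_width: 0.0048
grasp_force: 0.0
```

```bash
python3 th.py 11|tail -12|grep -v '\[\[';echo
python3 - <<'E'
import cv2,numpy as np
for nm in('0','11'):
    for f,(r0,r1,c0,c1) in(('top' if nm=='0' else 't',(235,262,280,350)),('side' if nm=='0' else 's',(190,260,240,262))):
        I=cv2.imread(f'pics/{f}{nm}.png');n,l,s,c=cv2.connectedComponentsWithStats((I.max(2)<38)[r0:r1,c0:c1].astype('uint8'))
        print(nm,f,[(int(s[i,4]),np.round(c[i]+[c0,r0],1).tolist()) for i in range(1,n) if s[i,4]>5])
E
```

```text
[ 8  7 37] [304.7 240.5]
[ 6  5 13] [314.6 239.2]
[ 7 12 54] [331.9 244.1]
[ 7 11 50] [290.3 247.1]
[6 1 6] [308.5 251. ]

[ 4  4 13] [245.6 194.8]
[ 4  5 15] [252.2 210.7]
[ 8  9 34] [249.1 221.4]
[ 5 24 32] [258.2 226.9]
[ 5  5 18] [253.9 241.3]


0 top [(39, [304.6, 240.3]), (13, [314.6, 239.2]), (55, [332.1, 244.1]), (51, [290.3, 247.2]), (6, [308.5, 251.0])]
0 side [(11, [245.6, 194.5]), (16, [252.4, 211.2]), (34, [249.0, 221.1]), (19, [257.6, 221.4]), (13, [258.9, 235.0]), (18, [253.9, 241.3])]
11 t [(37, [304.7, 240.5]), (13, [314.6, 239.2]), (54, [331.9, 244.1]), (50, [290.3, 247.1]), (6, [308.5, 251.0])]
11 s [(13, [245.6, 194.8]), (15, [252.2, 210.7]), (34, [249.1, 221.4]), (32, [258.2, 226.9]), (18, [253.9, 241.3])]
```

The pot is upright to within about 1° of its starting picture. I'll let the arm settle and hand in.

Emit:
send_rows(steps=[{"x": 0,"y": 0,"z": 0,"twist": 0},{"x": 0,"y": 0,"z": 0,"twist": 0},{"x": 0,"y": 0,"z": 0,"twist": 0}])

```text
t: 16.58
tool_pos: [0.3782, -0.2768, 0.3156]
ee_rot: [-180.0, -0.0, 92.7]
wrist_force: [0.6, -1.1, -0.3]
gripper_width: 0.0051
grasp_force: 0.0
```

```bash
python3 -c "
from station import workorder
print(workorder.job_done())"
```

```text
the job is handed in; nothing more can be done
None
```

All five nuts are in the plain tray, the pot is back upright to within about 1°, and I handed the job in at about 17 s; the hand-in gave no verdict, and I did not check the surrounding objects separately.

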